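# Release the ratchet bookend and push it back

## Robot

A 6-joint arm with a two-finger parallel gripper is mounted at the origin on the work surface. World frame = base frame: x ahead of the robot, y to its left, z up, the work surface at z = 0. Lengths are in m, angles in rad, forces in N, time in s.
With the tool pointing down it reaches from about 0.275 to 0.725 m from the base axis. Payload 5.6 kg.
Tool frame: the origin (TCP) lies between the finger pads; the fingertips stand 8 mm ahead of it and the grasp point (between the pads) lies 11 mm behind it; z points along the fingers, y is the line along which they close (so a half turn about z gives the same grasp; the last joint's range is limited). The gripper opens to 85 mm and grips with 20 to 120 N. Pads are 22 mm wide; open, the fingers measure 114 mm over their backs; the gripper's body (76 mm by 85 mm) begins 54 mm behind the grasp point. The pads swing forward as they close: fully open they stand 13 mm farther back than shut.
Start: joints at [1.521, 0.255, 0.108, 0, -1.424, -0.285], TCP at [0.181, 0.519, 0.239] pointing down, gripper open.
Joint ranges: [-2.95, 2.95], [-1.21, 1.97], [-1.09, 1.5], [-2.87, 1.71], [-2.94, -0.07], [-3.05, 3.05]. Speed limits (rad/s): [2.57, 2.57, 3.14, 3.14, 3.14, 3.14].

## Interface

Orientations are given as a rotation vector (axis times angle).
In Python, from bench import telemetry, cams, order gives the robot as it stands. The module is installed in compiled form; this text tells all that it offers.
- The arm moves only by the tool drive_tool, never from a script. Its argument "deltas" is a list of rows, each a list of 7 numbers: the shift along the tool's x, y, z in m, then the turn, a rotation vector about the tool's x, y, z in degrees, then the opening, from -1 (shut) to 1 (fully open). In form: [[dx, dy, dz, rx, ry, rz, jaw], ...]. A call has exactly 10 rows; each row shifts and turns the commanded pose from where the row before left it, along the tool's axes as they then stand; what a row does not reach is not made up. A row lasts 1/8 s, in which the tool goes at most 62.5 mm and 10.7 degrees, less where a joint would pass 70% of its speed; a pose out of reach is approached as far as the arm can. A call with a gripper value outside its range is refused whole. The fingers move at their own pace and stop on an object; "force" is the grip in N (left out, the last holds). Time passes only in rows, so rows that do not move let the fingers close, or fill a call up. It gives the time, the measured TCP pose, the force, the opening and the grip force at its end, in the units of the state.
- telemetry.get_obs(): the state, without advancing time (a new reading comes with each control period).
- cams.camera(name): name is "scene" or "top" or "wrist"; returns the picture (480x640x3 uint8, blue, green, red); there is no depth.
- cams.camera_info(name): a dict with "mtx" (3x3 intrinsics, pixels), "k1" (the pictures are not rectified: a ray, as slopes to the right and down, at radius r is drawn at 1 + k1 r^2 times it, then the intrinsics apply), "R" (3x3) and "t" (3): a world point X has camera coordinates R X + t. Camera axes: x right, y down, z forward; pixel columns grow to the right and rows downward; lengths in m; the calibration is good to about 2 mm. A picture is of the moment at which its call begins: read the wrist's pose just before it. camera_info takes no time and is no camera call; for the wrist camera it gives the pose at the moment of the call.
- order.finish_job(): hands the job in; it is judged then, once.
The state is a dict: "clock": time; "joint_pos": joint angles; "dq": joint speeds; "tau": joint torques, N m; "ee_pos": TCP position; "orientation": TCP orientation; "wrist_force": force on the tool from outside, world axes, zero at the start; "wrist_torque": the same for the moment, N m; "finger_gap": finger opening in m; "grip_force": force on a finger pad.
Only numpy, scipy, OpenCV 4.12 (cv2) and the standard library are available. Lean on these libraries where they do the work, as an engineer would, in place of code of your own. Each camera call takes 0.05 s, during which the arm holds its last target. There are 200 camera calls.

## Task

Make room in the desk file rack for another ledger: press the orange release on the sliding bookend right down until it stays down, then push the bookend along its toothed bar, away from the ledgers, all the way back to its end stop. Only press and push, gently, with the fingertips: do not grip or force the bookend. Leave the ledgers standing and everything else on the desk where it is, and finish clear of it all.

Things in the scene. Friction and masses are not known exactly. Their poses are not given: they have to be found in the camera images.
- rack: Grey desk file rack, fixed; base plate 235 x 400 mm, 12 mm thick. Origin at desk height under the bar's centreline. y runs along the bar: the way the bookend is pushed back, away from the ledgers; x points to the side where the ledgers stand (x 49 to 161, y -203 to -115 mm); z up. A fixed grey end plate 130 mm high stands beyond the ledgers at y = -212.
- end_stop (a point): Top of the inner face of the end stop, the black block (50 mm wide, 48 mm high) at the bar's +y end, at rack (0, 140) mm; a like block ends the bar at rack y = -195. Between them runs the steel bar, 16 mm wide, top 40 mm above the desk, with teeth that stick out 6 mm on its -x side. Axes as the rack's.
- bookend (a joint): Slide of the bookend along rack +y, in m: 0 nearest the ledgers, 0.160 fully back at the end stop. Starts between 0.005 and 0.06. While the release is up the ratchet holds it both ways (about 4 mm of play); with the release down it slides with about 2.5 N of friction and stays where it is left. The carriage's centre is at rack y = -0.060 + this value.
- plate_top (a point): Middle of the top edge of the bookend's thin grey upright plate (6 mm thick, rack x 21 to 159 mm, top 130 mm above the desk), fixed to the black carriage, 25 mm from its centre on the ledgers' side. The carriage rides on the bar: 92 mm along rack x (-70 to +22), 60 mm along y, 15 to 85 mm above the desk. Axes as the rack's.
- push_face (a point): Point on the carriage's flat upright face that looks toward the ledger end (rack -y), 67 mm above the desk, 18 mm below the carriage's top, at rack x = -30 mm. Push here toward rack +y. At least 100 mm of free space lies before it along the bar; keep the fingertips above the bar (40 mm). Axes as the rack's.
- rear_cover: Grey cover that moves with the bookend: its back, the side away from the ledgers. A 92 mm wide skin on the carriage's +y face (77 mm high above the desk) and a 3 mm skin on the +y face of the upright plate. Origin at desk height under the carriage's middle, over the bar's centreline; axes as the rack's. Not to be touched: whoever grips the bookend squeezes it.
- release (a joint): Travel of the release, in m: 0 up (ratchet locked, the start), 0.010 fully down; the ratchet is free from about 0.008. Needs about 4 N to move, has no return spring and stays where it is pushed.
- release_top (a point): Centre of the top of the orange release, a 46 x 42 mm pad on top of the carriage; 98 mm above the desk when up, 88 mm when down (still 2 mm proud of the trim around it). Press straight down. Axes as the rack's.
- ledger_blue: Blue ledger, 112 x 26 mm, 122 mm high, loose, standing in the rack; origin at the centre of its underside. Leave alone.
- ledger_green: Green ledger, 112 x 26 mm, 130 mm high, loose, standing in the rack; origin at the centre of its underside. Leave alone.
- ledger_red: Red ledger, 112 x 26 mm, 126 mm high, loose, standing in the rack; origin at the centre of its underside. Leave alone.
- stapler: Blue and black stapler, 34 x 130 mm, 43 mm high, loose; origin at the centre of its underside. Leave alone.
- stamp: Rubber stamp, wooden block 40 x 55 mm with a black knob, 68 mm high, loose; origin at the centre of its underside. Leave alone.
- pen_cup: Grey pen cup, 72 mm across, 95 mm high, with pens up to 145 mm, loose; origin at the centre of its underside. Leave alone.
- flask: Red flask with black cap, 64 mm across, 210 mm high, loose; origin at the centre of its underside. Leave alone.
- sanitizer: Clear pump bottle with white head, 60 mm across, 168 mm high, loose; origin at the centre of its underside. Leave alone.

How it is judged:
On the way, in this order (a step that is already met when the one before it is completed fails the run):
1. the release is pressed right down while the bookend is still near its start (value of joint release above 0.008 m and value of joint bookend below 0.08 m), for 0.1 s.
2. the bookend is pushed back to its end stop (value of joint bookend above 0.154 m), for 0.2 s.
At the end, for the whole second after the job is handed in: The bookend is at rest within 6 mm of its end stop (joint above 0.154), the release is still down (joint above 0.007), and every ledger and every other loose thing on the desk stands upright within 15 mm of where it started (value of joint bookend above 0.154 m and value of joint release above 0.007 m and velocity of joint bookend between -0.01 and 0.01 m/s and angle between each of ledger_blue, ledger_green, ledger_red, stapler, stamp, pen_cup, flask, sanitizer's own z axis and vertical below 0.15 rad and distance of each of ledger_blue, ledger_green, ledger_red, stapler, stamp, pen_cup, flask, sanitizer from where it was at the start of the episode below 0.015 m); the robot touches nothing.
It fails at once if a ledger is moved, lifted or tipped (distance of any of ledger_blue, ledger_green, ledger_red from where it was at the start of the episode above 0.02 m or angle between any of ledger_blue, ledger_green, ledger_red's own z axis and vertical above 0.25 rad).
It fails at once if another loose thing on the desk is moved, lifted or tipped (distance of any of stapler, stamp, pen_cup, flask, sanitizer from where it was at the start of the episode above 0.02 m or angle between any of stapler, stamp, pen_cup, flask, sanitizer's own z axis and vertical above 0.25 rad).
It fails at once if the bookend or its release is gripped hard or forced (over 60 N) (contact force between the fingers and bookend above 60 N).
It fails at once if the bookend is gripped: the fingers press on its rear cover (over 8 N) (contact force between the fingers and rear_cover above 8 N).
It also fails if it takes over 42 s, if anything falls off the work surface, if the arm or the gripper's body presses on something with over 40 N, if the wrist force passes 120 N, or if a joint passes its speed limit or range.

## Working session

There is one attempt and no reset: what is moved stays moved. The work goes in short steps, Python scripts to look and compute and a tool call to move; the robot and the scene stay as the last step left them, time stands still between calls to the robot, and variables do not carry over. Pictures are saved under pics/ and viewed, at most 10 in all, crops included, and the job is handed in when it is done.

Besides the shell and the picture viewer there is one more tool, called after "Emit:" by a JSON object that holds its "name" and its "arguments", one argument or row to a line. drive_tool: Moves the arm, as the interface text tells. Its arguments: {"type":"object","properties":{"deltas":{"type":"array"},"force":{"type":"number"}},"required":["deltas"]}

```bash
mkdir -p pics; python3 - <<'E'
from bench import telemetry,cams
import cv2
print(telemetry.get_obs())
for n in("top","scene"):
    cv2.imwrite(f"pics/{n}0.png",cams.camera(n)); print(cams.camera_info(n))
E
```

```text
{'clock': 0.0, 'joint_pos': array([ 1.52061086e+00,  2.55746710e-01,  1.06979519e-01, -4.76564918e-04,
       -1.42388421e+00, -2.84613873e-01]), 'dq': array([ 4.48462891e-04,  1.67495318e-05,  1.21861482e-03, -1.16712679e-04,
       -1.26560862e-03,  1.10615400e-03]), 'tau': array([ 4.85266628e-04, -3.86630559e+01,  2.37938011e+01,  5.36482751e+00,
       -6.02974949e-03,  1.11332170e-06]), 'ee_pos': array([0.18049685, 0.51902454, 0.23838574]), 'orientation': array([ 3.09578814e+00, -5.23241316e-01, -3.94327438e-04]), 'wrist_force': array([ 0.71240747, -0.45126411, -0.4202686 ]), 'wrist_torque': array([-0.03071746, -0.02571432,  0.01019905]), 'grip_force': 0.0, 'finger_gap': 0.08523236830234594}
{'mtx': array([[471.46278223,   0.        , 319.00632961],
       [  0.        , 471.46278223, 242.35490757],
       [  0.        ,   0.        ,   1.        ]]), 'k1': 0.042397320948668826, 'R': array([[-0.02284136, -0.99957617,  0.01804842],
       [-0.98350139,  0.01922618, -0.17987596],
       [ 0.17945273, -0.02185926, -0.98352371]]), 't': array([-0.00212838,  0.56476476,  1.24375004])}
{'mtx': array([[565.35089664,   0.        , 323.938232  ],
       [  0.        , 565.35089664, 229.28333235],
       [  0.        ,   0.        ,   1.        ]]), 'k1': -0.0160079164782631, 'R': array([[ 0.34660846,  0.93788163, -0.01551197],
       [ 0.71199903, -0.27382427, -0.64658925],
       [-0.61067173,  0.2130688 , -0.76268062]]), 't': array([-0.20021558, -0.31919123,  1.85414638])}
```

View pics/top0.png

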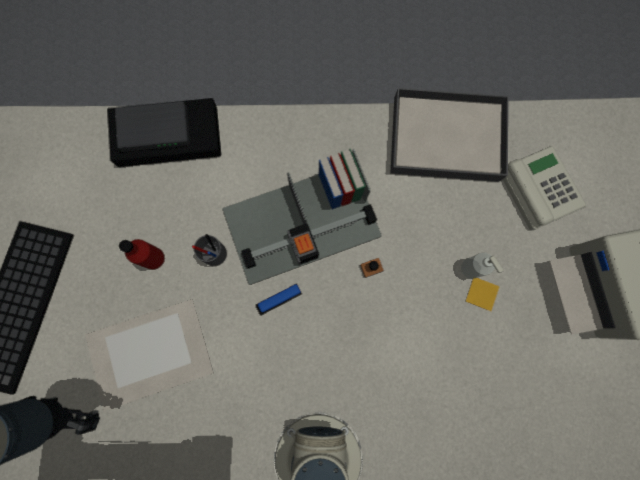

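View pics/scene0.png

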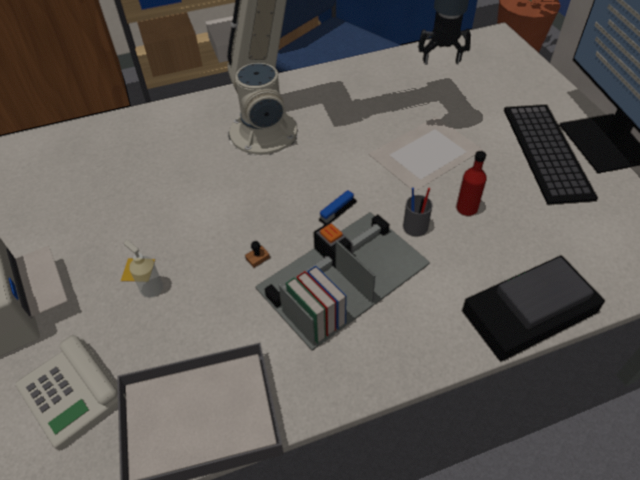

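The top view shows the orange release at about (304,243). The black blocks are at (249,257), the +y stop, and (370,214), the ledger end. The ledgers are at about (344,178), the stapler at (278,299), the stamp at (372,267), the cup at (209,249) and the flask at (142,254). The scene view shows the same layout, with the release at (331,234).

```bash
cat > h.py <<'E'
import numpy as np,cv2
from bench import cams,telemetry
def ray(n,uv,info=None):
    c=info or cams.camera_info(n); K=c["mtx"]; d=(np.array(uv,float)-K[:2,2])/K[0,0]
    s=d.copy()
    for _ in range(20): s=d/(1+c["k1"]*(s@s))
    R=c["R"]; return -R.T@c["t"], R.T@np.array([s[0],s[1],1])
def onz(n,uv,z,info=None):
    o,d=ray(n,uv,info); return o+d*(z-o[2])/d[2]
def proj(n,X,info=None):
    c=info or cams.camera_info(n); p=c["R"]@X+c["t"]; s=p[:2]/p[2]; s=s*(1+c["k1"]*(s@s)); return c["mtx"][0,0]*s+c["mtx"][:2,2]
def two(a,ua,b,ub):
    o1,d1=ray(a,ua);o2,d2=ray(b,ub); t=np.linalg.lstsq(np.c_[d1,-d2],o2-o1,rcond=None)[0]
    p,q=o1+d1*t[0],o2+d2*t[1]; return (p+q)/2,np.linalg.norm(p-q)
def orange(img):
    h=cv2.cvtColor(img,cv2.COLOR_BGR2HSV); return cv2.inRange(h,(3,170,110),(14,255,255))
def blobs(m,amin=40):
    n,l,s,c=cv2.connectedComponentsWithStats(m); return [(s[i][4],c[i].round(1),s[i][:4]) for i in range(1,n) if s[i][4]>=amin]
E
python3 - <<'E'
from h import *
T=cv2.imread("pics/top0.png");S=cv2.imread("pics/scene0.png")
for n,I in(("top",T),("scene",S)):
    for b in blobs(orange(I)): print(n,b,onz(n,b[1],.098).round(4))
# dark blocks in top
g=T.max(2); m=((g<38)*255).astype(np.uint8); m[:, :220]=0;m[:,395:]=0;m[:195]=0;m[290:]=0
for b in blobs(m,30): print("dark",b,onz("top",b[1],.048).round(4))
# plate corners
h=cv2.cvtColor(T,cv2.COLOR_BGR2HSV); print(h[215,250],h[265,260],h[320,250])
cv2.imwrite("pics/c.png",np.hstack([cv2.resize(T[140:320,190:400],None,fx=3.8,fy=3.0,interpolation=cv2.INTER_CUBIC)]))
for nm,uv in(("plusend",(249,257)),("minusend",(370,214))): print(nm,onz("top",uv,.048).round(4))
E
```

```text
top (np.int32(235), array([303.4, 243.3]), array([295, 234,  18,  19], dtype=int32)) [0.5543 0.0282 0.098 ]
scene (np.int32(200), array([330.4, 232.2]), array([321, 224,  21,  17], dtype=int32)) [0.558  0.0265 0.098 ]
dark (np.int32(206), array([299. , 223.3]), array([290, 195,  20,  41], dtype=int32)) [0.6199 0.04   0.048 ]
dark (np.int32(63), array([357.3, 197.1]), array([351, 195,  15,   6], dtype=int32)) [ 0.6921 -0.1245  0.048 ]
dark (np.int32(155), array([369. , 214.3]), array([362, 205,  14,  19], dtype=int32)) [ 0.6419 -0.1554  0.048 ]
dark (np.int32(58), array([222.2, 254.4]), array([220, 246,   6,  17], dtype=int32)) [0.537  0.2505 0.048 ]
dark (np.int32(166), array([247.8, 258.3]), array([242, 249,  14,  19], dtype=int32)) [0.5248 0.181  0.048 ]
dark (np.int32(129), array([308.6, 257.2]), array([299, 251,  20,  13], dtype=int32)) [0.5245 0.0152 0.048 ]
dark (np.int32(63), array([373. , 265.4]), array([369, 261,   9,   9], dtype=int32)) [ 0.4983 -0.1603  0.048 ]
[60 13 95] [60 18 87] [ 23  21 145]
plusend [0.5283 0.1777 0.048 ]
minusend [ 0.6428 -0.1582  0.048 ]
```

View pics/c.png

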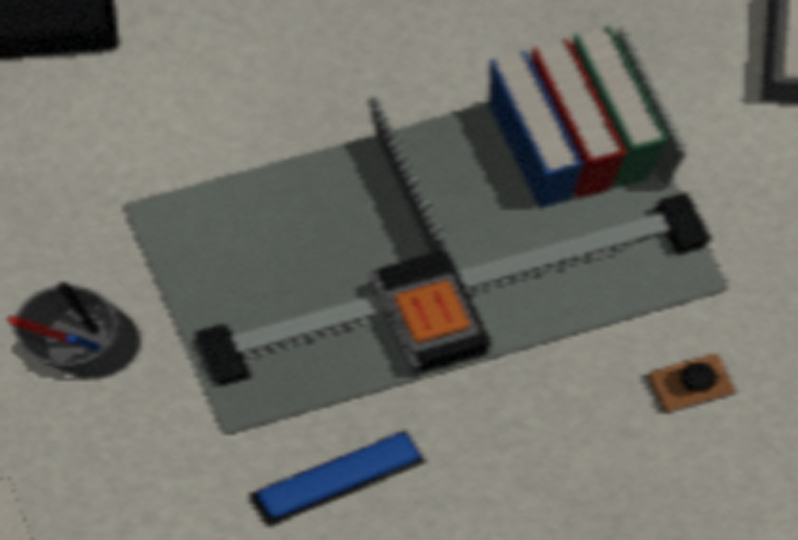

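The crop shows the plate corners at crop (125,205), (228,432) and (725,290). The pad is centred at (432,312), and the stapler and stamp sit on the -x side of the rack. Next I'll fit the rack frame and check it against the given sizes.

```bash
cat >> h.py <<'E'
from scipy.spatial.transform import Rotation as Ro
E
python3 - <<'E'
from h import *
c=lambda u,v:np.array([190+u/3.8,140+v/3.0])
P=[onz("top",c(*q),.012)[:2] for q in((125,205),(228,432),(725,290))]
print("plate",np.round(P,4),np.linalg.norm(P[0]-P[1]),np.linalg.norm(P[1]-P[2]))
e=[onz("top",q,.048)[:2] for q in((247.8,258.3),(369,214.3))]
for a,b in((P[1],P[2]),(e[0],e[1])): d=a-b; print("yaw of rack y",np.degrees(np.arctan2(d[1],d[0])))
r,err=two("top",(303.4,243.3),"scene",(330.4,232.2)); print("release 2view",r.round(4),err)
d=(e[0]-e[1]);L=np.linalg.norm(d);Y=d/L;X=np.array([Y[1],-Y[0]]);O=(e[0]+e[1])/2+Y*.0275
print("L",L,"origin",O,"X",X,"Y",Y)
f=lambda p:np.round([(p-O)@X,(p-O)@Y],4)
print("plate in rack",[f(p) for p in P],"release",f(r[:2]),f(np.array([.5543,.0282])),f(np.array([.558,.0265])))
for k,uv in dict(stapler=(278,299),stamp=(372,267),cup=(209,249)).items(): print(k,f(onz("top",uv,.05)[:2]))
o=telemetry.get_obs();R=Ro.from_rotvec(o["orientation"]).as_matrix();print(R.round(3))
E
```

```text
plate [[ 0.6757  0.2569]
 [ 0.458   0.1792]
 [ 0.5848 -0.191 ]] 0.23117970302123178 0.3912902458794054
yaw of rack y 108.8979951621457
yaw of rack y 109.20410496788269
release 2view [0.5549 0.028  0.0941] 0.0006701076385303145
L 0.35615261398125797 origin [0.57432344 0.03877672] X [0.94435281 0.32893431] Y [-0.32893431  0.94435281]
plate in rack [array([0.1675, 0.1727]), array([-0.0636,  0.1709]), array([-0.0657, -0.2204])] release [-0.0219 -0.0038] [-0.0224 -0.0034] [-0.0195 -0.0062]
stapler [-0.1329  0.1105]
stamp [-0.1406 -0.1584]
cup [0.0605 0.2407]
[[ 0.944 -0.329 -0.   ]
 [-0.329 -0.944 -0.002]
 [ 0.     0.002 -1.   ]]
```

Checks:
- **Sizes:** the plate is 231 x 391 mm against 235 x 400 given, and the yaw agrees at 109°.
- **Release:** its height is 94 mm against 98 given, at rack (-22,-4) mm, so the bookend starts at about 0.056.

Next I move above the release, shut the fingers and align tool y with the bar.

Emit:
{"name": "drive_tool", "arguments": {
  "deltas": [
    [0.043,0.0283,0,0,0,0,-1],
    [0.043,0.0283,0,0,0,0,-1],
    [0.043,0.0283,0,0,0,0,-1],
    [0.043,0.0283,0,0,0,0,-1],
    [0.043,0.0283,0,0,0,0,-1],
    [0.043,0.0283,0,0,0,0,-1],
    [0.043,0.0283,0,0,0,0,-1],
    [0.043,0.0283,0,0,0,0,-1],
    [0.043,0.0283,0,0,0,0,-1],
    [0.043,0.0283,0,0,0,0,-1]
  ],
  "force": 20
}}

```text
clock: 1.35
ee_pos: [0.4944, 0.1093, 0.239]
orientation: [3.098, -0.523, -0.001]
wrist_force: [0.6, 1.0, 0.0]
finger_gap: 0.0001
grip_force: 0.0
```

Emit:
{"name": "drive_tool", "arguments": {
  "deltas": [
    [0.0425,0.0285,0,0,0,0,-1],
    [0.0425,0.0285,0,0,0,0,-1],
    [0,0,0,0,0,-9.6,-1],
    [0,0,0,0,0,-9.6,-1],
    [0,0,0,0,0,-9.6,-1],
    [0,0,0,0,0,-9.6,-1],
    [0,0,0.02,0,0,0,-1],
    [0,0,0.02,0,0,0,-1],
    [0,0,0.02,0,0,0,-1],
    [0,0,0,0,0,0,-1]
  ]
}}

```text
clock: 2.6
ee_pos: [0.5541, 0.0289, 0.1774]
orientation: [3.097, 0.524, -0.007]
wrist_force: [0.5, -0.6, 0.6]
finger_gap: -0.0001
grip_force: 0.0
```

```bash
cat >> h.py <<'E'
O=np.array([.57432,.03878]);X=np.array([.94435,.32893]);Y=np.array([-.32893,.94435])
def st():
    o=telemetry.get_obs();R=Ro.from_rotvec(o["orientation"]).as_matrix();p=o["ee_pos"]
    print("t",o["clock"],"tcp",p.round(4),"rack",((p[:2]-O)@X).round(4),((p[:2]-O)@Y).round(4),"F",o["wrist_force"].round(1),"gap",o["finger_gap"],"\n",R.round(3)); return p,R
E
python3 - <<'E'
from h import *
p,R=st(); d=np.array([.555,.028,.126])-p; print("to release, tool:",(R.T@d).round(4))
i=cams.camera_info("wrist"); I=cams.camera("wrist"); cv2.imwrite("pics/w1.png",I)
for b in blobs(orange(I)): print(b,onz("wrist",b[1],.098,i).round(4))
E
```

```text
t 2.6 tcp [0.5541 0.0289 0.1774] rack -0.0223 -0.0027 F [ 0.5 -0.6  0.6] gap -8.526414889383265e-05 
 [[ 0.944  0.329 -0.004]
 [ 0.329 -0.944 -0.001]
 [-0.004 -0.001 -1.   ]]
to release, tool: [0.0008 0.0012 0.0514]
(np.int32(3865), array([319.2, 245. ]), array([288, 213,  64,  67], dtype=int32)) [0.5602 0.0286 0.098 ]
```

View pics/w1.png

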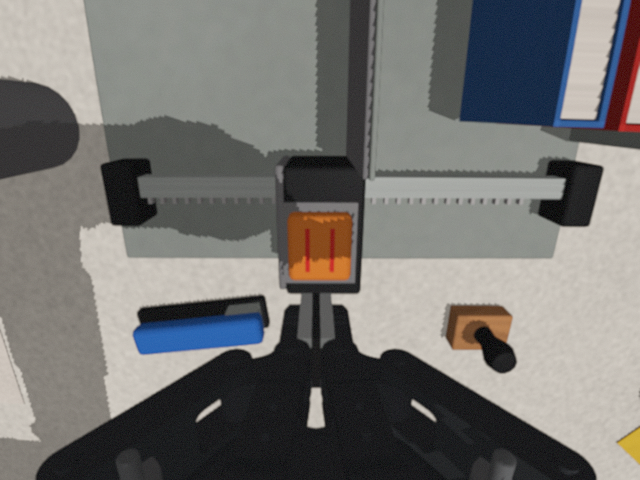

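The wrist view shows the pad at (319,245), fingertips shut, with the ledger-side carriage face at u≈360 clear. The estimates agree within about 5 mm, so I aim at the mean, +3 mm in tool x, and lower to just above the pad.

Emit:
{"name": "drive_tool", "arguments": {
  "deltas": [
    [0.003,0.001,0.02,0,0,0,-1],
    [0,0,0.02,0,0,0,-1],
    [0,0,0.015,0,0,0,-1],
    [0,0,0.01,0,0,0,-1],
    [0,0,0.003,0,0,0,-1],
    [0,0,0.003,0,0,0,-1],
    [0,0,0.002,0,0,0,-1],
    [0,0,0.002,0,0,0,-1],
    [0,0,0,0,0,0,-1],
    [0,0,0,0,0,0,-1]
  ]
}}

```text
clock: 3.9
ee_pos: [0.5588, 0.0292, 0.1047]
orientation: [3.097, 0.525, 0.001]
wrist_force: [-0.3, 0.0, 2.5]
finger_gap: -0.0002
grip_force: 1.6
```

Emit:
{"name": "drive_tool", "arguments": {
  "deltas": [
    [0,0,0.0015,0,0,0,-1],
    [0,0,0.0015,0,0,0,-1],
    [0,0,0.0015,0,0,0,-1],
    [0,0,0.0015,0,0,0,-1],
    [0,0,0.001,0,0,0,-1],
    [0,0,0.001,0,0,0,-1],
    [0,0,0.001,0,0,0,-1],
    [0,0,0,0,0,0,-1],
    [0,0,0,0,0,0,-1],
    [0,0,0,0,0,0,-1]
  ]
}}

```text
clock: 5.15
ee_pos: [0.5588, 0.0292, 0.096]
orientation: [3.097, 0.525, 0.002]
wrist_force: [-0.5, 0.7, 7.7]
finger_gap: 0.0001
grip_force: 3.8
```

Emit:
{"name": "drive_tool", "arguments": {
  "deltas": [
    [0,0,0.001,0,0,0,-1],
    [0,0,0.001,0,0,0,-1],
    [0,0,0.001,0,0,0,-1],
    [0,0,0,0,0,0,-1],
    [0,0,0,0,0,0,-1],
    [0,0,0,0,0,0,-1],
    [0,0,0,0,0,0,-1],
    [0,0,0,0,0,0,-1],
    [0,0,0,0,0,0,-1],
    [0,0,0,0,0,0,-1]
  ]
}}

```text
clock: 6.4
ee_pos: [0.5592, 0.0285, 0.0958]
orientation: [3.095, 0.526, 0.004]
wrist_force: [-7.3, -0.5, 22.9]
finger_gap: -0.0001
grip_force: 11.6
```

The release has bottomed at a TCP height of 0.0958, about 10 mm of travel, with the force rising to 23 N. Now I lift, move to the ledger side of the carriage and look.

Emit:
{"name": "drive_tool", "arguments": {
  "deltas": [
    [0,0,-0.01,0,0,0,-1],
    [0,0,-0.02,0,0,0,-1],
    [0,0,-0.02,0,0,0,-1],
    [-0.004,0.022,0,0,0,0,-1],
    [-0.004,0.022,0,0,0,0,-1],
    [-0.004,0.022,0,0,0,0,-1],
    [0,0,0,0,0,0,-1],
    [0,0,0.01,0,0,0,-1],
    [0,0,0,0,0,0,-1],
    [0,0,0,0,0,0,-1]
  ]
}}

```text
clock: 7.65
ee_pos: [0.5688, -0.0366, 0.1321]
orientation: [3.097, 0.526, -0.001]
wrist_force: [0.2, 0.7, -0.8]
finger_gap: -0.0003
grip_force: 0.0
```

```bash
python3 - <<'E'
from h import *
p,R=st()
i=cams.camera_info("wrist"); I=cams.camera("wrist"); cv2.imwrite("pics/w2.png",I)
for b in blobs(orange(I)):
    q=onz("wrist",b[1],.088,i); print(b,q.round(4),((q[:2]-O)@X).round(4),((q[:2]-O)@Y).round(4))
E
```

```text
t 7.65 tcp [ 0.5688 -0.0366  0.1321] rack -0.03 -0.0694 F [ 0.2  0.7 -0.8] gap -0.0003448355093955499 
 [[ 0.944  0.33  -0.001]
 [ 0.33  -0.944 -0.   ]
 [-0.001 -0.    -1.   ]]
(np.int32(4689), array([201.1, 257.8]), array([162, 223,  77,  72], dtype=int32)) [0.5589 0.0264 0.088 ] -0.0186 -0.0067
```

View pics/w2.png

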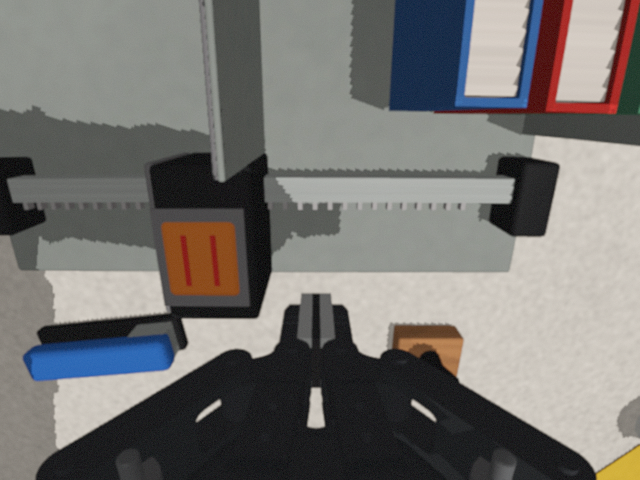

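The wrist view shows the pad at (201,258), now flush with its trim, so it is down and staying down. The carriage's ledger-side face edge is at u≈245–270, left of the fingers at u≈316. There is free space below, so I descend.

Emit:
{"name": "drive_tool", "arguments": {
  "deltas": [
    [0,0,0.015,0,0,0,-1],
    [0,0,0.015,0,0,0,-1],
    [0,0,0.015,0,0,0,-1],
    [0,0,0.012,0,0,0,-1],
    [0,0,0.01,0,0,0,-1],
    [0,-0.004,0,0,0,0,-1],
    [0,-0.004,0,0,0,0,-1],
    [0,-0.003,0,0,0,0,-1],
    [0,-0.003,0,0,0,0,-1],
    [0,0,0,0,0,0,-1]
  ]
}}

```text
clock: 8.95
ee_pos: [0.5643, -0.0236, 0.0655]
orientation: [-3.097, -0.525, -0.001]
wrist_force: [-0.7, -0.8, -0.6]
finger_gap: 0.0001
grip_force: 0.0
```

Emit:
{"name": "drive_tool", "arguments": {
  "deltas": [
    [0,-0.003,0,0,0,0,-1],
    [0,-0.003,0,0,0,0,-1],
    [0,-0.003,0,0,0,0,-1],
    [0,-0.003,0,0,0,0,-1],
    [0,-0.003,0,0,0,0,-1],
    [0,-0.003,0,0,0,0,-1],
    [0,-0.003,0,0,0,0,-1],
    [0,-0.003,0,0,0,0,-1],
    [0,0,0,0,0,0,-1],
    [0,0,0,0,0,0,-1]
  ]
}}

```text
clock: 10.2
ee_pos: [0.5563, -0.0008, 0.0653]
orientation: [-3.097, -0.524, 0.0]
wrist_force: [-1.0, -0.0, 0.1]
finger_gap: -0.0002
grip_force: 0.0
```

Emit:
{"name": "drive_tool", "arguments": {
  "deltas": [
    [0,-0.003,0,0,0,0,-1],
    [0,-0.003,0,0,0,0,-1],
    [0,-0.003,0,0,0,0,-1],
    [0,-0.003,0,0,0,0,-1],
    [0,-0.003,0,0,0,0,-1],
    [0,-0.003,0,0,0,0,-1],
    [0,-0.003,0,0,0,0,-1],
    [0,-0.003,0,0,0,0,-1],
    [0,-0.003,0,0,0,0,-1],
    [0,-0.003,0,0,0,0,-1]
  ]
}}

```text
clock: 11.45
ee_pos: [0.5465, 0.0273, 0.0653]
orientation: [3.097, 0.524, 0.0]
wrist_force: [1.9, -2.5, -0.9]
finger_gap: -0.0003
grip_force: 1.3
```

```bash
python3 - <<'E'
from h import *
p,R=st()
i=cams.camera_info("wrist"); I=cams.camera("wrist"); cv2.imwrite("pics/w3.png",I)
for b in blobs(orange(I)):
    q=onz("wrist",b[1],.088,i); print(b,q.round(4),((q[:2]-O)@X).round(4),((q[:2]-O)@Y).round(4))
E
```

```text
t 11.45 tcp [0.5465 0.0273 0.0653] rack -0.03 -0.0017 F [ 1.9 -2.5 -0.9] gap -0.00033709636516105564 
 [[ 0.944  0.329  0.   ]
 [ 0.329 -0.944 -0.   ]
 [ 0.     0.    -1.   ]]
(np.int32(8274), array([195.1, 318.2]), array([140, 276, 113,  99], dtype=int32)) [0.5462 0.0739 0.088 ] -0.015 0.0425
```

View pics/w3.png

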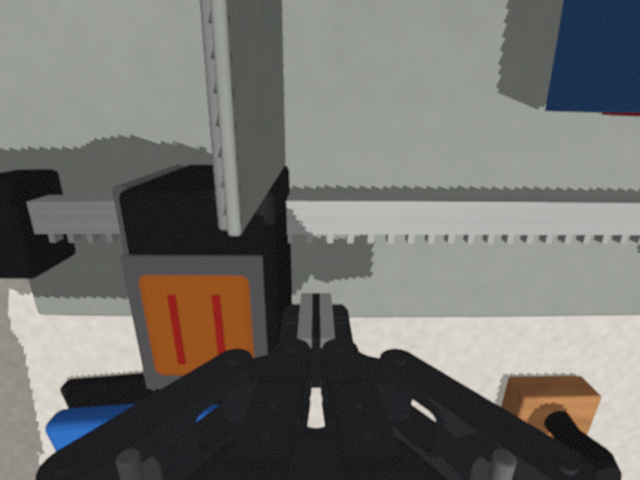

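The carriage is moving: the pad is at (195,318), rack y about 42 mm, with the fingers flat on its face and a 3 N push. The end stop should come at about TCP rack y +55 mm.

Emit:
{"name": "drive_tool", "arguments": {
  "deltas": [
    [0,-0.005,0,0,0,0,-1],
    [0,-0.005,0,0,0,0,-1],
    [0,-0.005,0,0,0,0,-1],
    [0,-0.005,0,0,0,0,-1],
    [0,-0.005,0,0,0,0,-1],
    [0,-0.005,0,0,0,0,-1],
    [0,-0.005,0,0,0,0,-1],
    [0,-0.005,0,0,0,0,-1],
    [0,-0.003,0,0,0,0,-1],
    [0,-0.002,0,0,0,0,-1]
  ]
}}

```text
clock: 12.75
ee_pos: [0.5317, 0.0698, 0.0653]
orientation: [3.097, 0.525, 0.0]
wrist_force: [2.1, -2.1, -1.6]
finger_gap: -0.0002
grip_force: 1.3
```

Emit:
{"name": "drive_tool", "arguments": {
  "deltas": [
    [0,-0.001,0,0,0,0,-1],
    [0,-0.001,0,0,0,0,-1],
    [0,-0.001,0,0,0,0,-1],
    [0,-0.001,0,0,0,0,-1],
    [0,-0.001,0,0,0,0,-1],
    [0,-0.001,0,0,0,0,-1],
    [0,0,0,0,0,0,-1],
    [0,0,0,0,0,0,-1],
    [0,0,0,0,0,0,-1],
    [0,0,0,0,0,0,-1]
  ]
}}

```text
clock: 14.0
ee_pos: [0.5296, 0.0753, 0.0652]
orientation: [-3.097, -0.524, 0.001]
wrist_force: [1.6, -1.1, 0.4]
finger_gap: 0.0001
grip_force: 0.4
```

Emit:
{"name": "drive_tool", "arguments": {
  "deltas": [
    [0,-0.001,0,0,0,0,-1],
    [0,-0.001,0,0,0,0,-1],
    [0,-0.001,0,0,0,0,-1],
    [0,-0.001,0,0,0,0,-1],
    [0,-0.001,0,0,0,0,-1],
    [0,-0.001,0,0,0,0,-1],
    [0,0,0,0,0,0,-1],
    [0,0,0,0,0,0,-1],
    [0,0,0,0,0,0,-1],
    [0,0,0,0,0,0,-1]
  ]
}}

```text
clock: 15.25
ee_pos: [0.5284, 0.0786, 0.0653]
orientation: [3.094, 0.524, -0.0]
wrist_force: [5.4, -11.7, -1.9]
finger_gap: -0.0005
grip_force: 6.4
```

The fingers stalled at rack y ≈ 53 mm with 13 N, close to where the end stop was expected. One more light press to confirm.

Emit:
{"name": "drive_tool", "arguments": {
  "deltas": [
    [0,-0.001,0,0,0,0,-1],
    [0,-0.001,0,0,0,0,-1],
    [0,0,0,0,0,0,-1],
    [0,0,0,0,0,0,-1],
    [0,0,0,0,0,0,-1],
    [0,0,0,0,0,0,-1],
    [0,0,0,0,0,0,-1],
    [0,0,0,0,0,0,-1],
    [0,0,0,0,0,0,-1],
    [0,0,0,0,0,0,-1]
  ]
}}

```text
clock: 16.5
ee_pos: [0.5283, 0.0788, 0.0654]
orientation: [3.091, 0.524, -0.0]
wrist_force: [10.0, -17.7, -3.6]
finger_gap: -0.0
grip_force: 10.3
```

Emit:
{"name": "drive_tool", "arguments": {
  "deltas": [
    [0,0.005,0,0,0,0,-1],
    [0,0.01,0,0,0,0,-1],
    [0,0.015,0,0,0,0,-1],
    [0,0.005,0,0,0,0,-1],
    [0,0,-0.02,0,0,0,-1],
    [0,0,-0.04,0,0,0,-1],
    [0,0,-0.05,0,0,0,-1],
    [0,0,-0.05,0,0,0,-1],
    [-0.05,0,0,0,0,0,-1],
    [-0.05,0,0,0,0,0,-1]
  ]
}}

```text
clock: 17.75
ee_pos: [0.4434, 0.0167, 0.2256]
orientation: [-3.097, -0.524, -0.002]
wrist_force: [0.0, 0.9, 1.3]
finger_gap: -0.0003
grip_force: 0.0
```

Emit:
{"name": "drive_tool", "arguments": {
  "deltas": [
    [-0.03,0,0,0,0,0,-1],
    [-0.03,0,0,0,0,0,-1],
    [0,0,0,0,0,0,-1],
    [0,0,0,0,0,0,-1],
    [0,0,0,0,0,0,-1],
    [0,0,0,0,0,0,-1],
    [0,0,0,0,0,0,-1],
    [0,0,0,0,0,0,-1],
    [0,0,0,0,0,0,-1],
    [0,0,0,0,0,0,-1]
  ]
}}

```text
clock: 19.0
ee_pos: [0.3876, -0.0029, 0.2253]
orientation: [3.097, 0.524, -0.0]
wrist_force: [1.0, 0.5, -1.3]
finger_gap: -0.0002
grip_force: 0.0
```

```bash
python3 - <<'E'
from h import *
p,R=st()
T=cams.camera("top");S=cams.camera("scene")
for n,I in(("top",T),("scene",S)):
    for b in blobs(orange(I),20):
        q=onz(n,b[1],.088); print(n,b,q.round(4),((q[:2]-O)@X).round(4),((q[:2]-O)@Y).round(4))
cv2.imwrite("pics/end.png",np.hstack([cv2.resize(T[140:320,190:400],(400,343)),cv2.resize(S[160:360,220:453],(400,343))]))
E
```

```text
t 19.0 tcp [ 0.3876 -0.0029  0.2253] rack -0.1901 0.0221 F [ 1.   0.5 -1.3] gap -0.00023591609253115258 
 [[ 0.944  0.329 -0.   ]
 [ 0.329 -0.944 -0.   ]
 [-0.     0.    -1.   ]]
top (np.int32(215), array([267.4, 256.8]), array([259, 248,  18,  18], dtype=int32)) [0.5217 0.1241 0.088 ] -0.0216 0.0979
scene (np.int32(158), array([360.2, 214.9]), array([351, 208,  20,  15], dtype=int32)) [0.5225 0.124  0.088 ] -0.0209 0.0975
```

View pics/end.png

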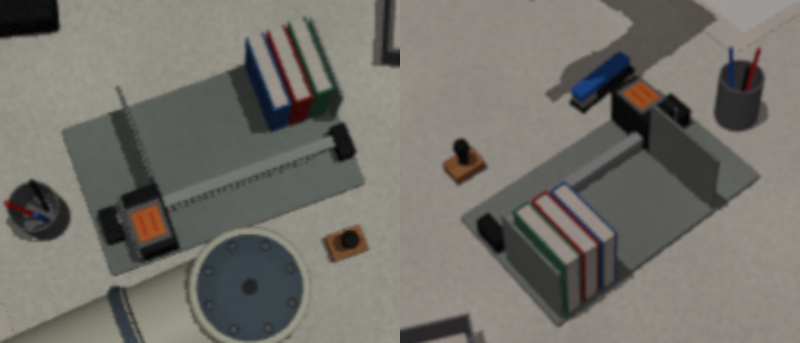

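The final pictures show the carriage against the end-stop block, with the pad at rack y ≈ 98 mm in both views. The ledgers are standing, the stamp, cup and stapler look unmoved, and the arm is clear. I'm handing it in.

```bash
python3 -c "
from bench import order; print(order.finish_job())"
```

```text
the job is handed in; nothing more can be done
None
```

I pressed the release right down and pushed the bookend back until it stopped hard at its end stop (about 20 N, pad at rack y ≈ 98 mm of 100); nothing else looked moved, the arm finished clear, and I handed the job in at about 19 s, with no verdict returned.

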